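# Put the mixed-up dropper bottles back in their own dishes

### The arm

A 6-joint arm with a two-finger parallel gripper is mounted at the origin on a cart in front of the work surface, level with it; the furniture and walls round the work are solid. World frame = base frame: x ahead of the robot, y to its left, z up, the work surface at z = 0. Lengths are in mm, angles in rad, forces in N, time in s.
With the tool pointing down it reaches from about 275 to 750 mm from the base axis. Payload 10.2 kg.
Tool frame: the origin (TCP) lies at the very end of the fingers, on their centre line; the grasp point (between the pads) lies 19 mm behind it (ctrl.hold_point_z is the distance from the TCP to the grasp point, in mm); z points along the fingers, y is the direction in which the jaws open and shut (so a half turn about z gives the same grasp; the last joint's range is limited). The gripper opens to 85 mm and grips with 20 to 120 N. Pads are 22 mm wide; open, the fingers measure 114 mm over their backs; the gripper's body (76 mm by 85 mm) begins 54 mm behind the grasp point. The pads swing forward as they close: fully open they stand 13 mm farther back than shut.
Start: joints at [-1.509, 0.313, 1.498, -0, 1.331, -0.223], TCP at [147.494, -503.862, 192.894] pointing down, gripper open.
Joint ranges: [-2.94, 2.94], [-0.97, 2.17], [0.19, 2.56], [-1.23, 4.37], [0.02, 3.11], [-2.88, 2.88]. Speed limits (rad/s): [2.39, 2.39, 3.01, 3.14, 3.14, 3.14].

### API

Orientations are given as a unit quaternion [w, x, y, z].
In Python, from rig import readout, cams, workorder, spotter, ctrl gives the robot as it stands.
- The arm moves only by the tool step_arm, never from a script. Its argument "plan" is text: rows parted by semicolons, each of 5 numbers parted by spaces: the shift along the tool's x, y, z in cm, then the turn about the tool's z in degrees, then the opening in per cent of the stroke, from 0 (shut) to 100 (fully open). In form: x y z twist gripper; .... A call has 1 to 10 rows; each row is the pose to reach, as a shift and turn from the pose commanded when the call began, along the tool's axes at that moment; what a row does not reach only later rows make up. A row lasts 1/10 s, in which the tool goes at most 50 mm and 8.59 degrees, less where a joint would pass 70% of its speed; a pose out of reach is approached as far as the arm can. A call with a gripper value outside its range is refused whole. The fingers move at their own pace and stop on an object; "grip_force" is the grip in N (left out, the last holds). Time passes only in rows, so rows that repeat a pose let the fingers close. It gives the time, the measured TCP pose, the force and the opening at its end, in the units of the state.
- readout.sense(): the state, without advancing time (a new reading comes with each control period).
- cams.capture(name): name is "side" or "top" or "wrist"; returns (picture, depth): 480x640x3 uint8, red, green, blue; 480x640 float32, mm along the optical axis (not along the pixel's ray), 0 where there is no reading.
- cams.camera_info(name): a dict with "vfov" (degrees; the focal length in pixels is half the picture's height over the tangent of half this angle, whatever the lens; pixels are square), "cx", "cy" (the principal point, pixels), "rvec" (rotation vector, rad) and "tvec" (3), from world to camera coordinates, as OpenCV has them. Camera axes: x right, y down, z forward; pixel columns grow to the right and rows downward; lengths in mm; the calibration is good to about 2 mm. A picture is of the moment at which its call begins: read the wrist's pose just before it. camera_info takes no time and is no camera call; for the wrist camera it gives the pose at the moment of the call.
- workorder.finish_job(): hands the job in, once; it reports no verdict.
Trained networks look in the newest picture that a camera, given by its name, has taken for a name from the list of things; names that differ only in an ending like _2 or _b are one class to them, and where a whole thing is asked for, a point or a joint stands for the part that bears it (a point fixed in the world has none). Each returns a list of dicts, best first, with "conf" (0 to 1); they miss things now and then, are a little off and sometimes report something else, mostly with a low value. They report only what shows in the picture. A call takes as long as a camera call. They do not tell look-alikes from the thing itself.
- spotter.regions_of(camera, target): "pixels" (480x640 bool, what is visible of it) and "extent" ([centre column, centre row, width, height] in pixels, round what is visible of it).
The state is a dict: "time_s": time; "joints": joint angles; "dq": joint speeds; "tau": joint torques, N m; "eef_pos": TCP position; "ee_rot": TCP orientation; "force": force on the tool from outside, world axes, zero at the start; "wrist_torque": the same for the moment, N m; "grip_width": opening from 0.0 (shut) to 1.0 (fully open).
Only numpy, scipy, OpenCV 4.12 (cv2) and the standard library are available. Lean on these libraries where they do the work, as an engineer would, in place of code of your own. Each camera call takes 0.05 s, during which the arm holds its last target. There are 200 camera calls.

### The job

The three dropper bottles stand in the wrong dishes: put each into the round dish of its cap's colour, standing upright and flat inside the rim, and let go. Use the empty square yellow dish as the waiting place: stand one bottle in it, released, before you bring it home. Keep the bottles upright all the time, and leave the tape roll, the timer and the black-capped bottle where they are.

Things in the scene. Friction and masses are not known exactly. Their poses are not given: they have to be found in the camera images.
- red_dropper: small white dropper bottle with a red cap, upright: body 22 mm in diameter and 36 mm high, above it the narrower cap, 14 mm thick, total height 62 mm, about 20 g; grasp the body's upper half from above. Origin: centre of its underside, z up along the bottle
- white_dropper: small white dropper bottle with a white cap, upright: body 22 mm in diameter and 36 mm high, above it the narrower cap, 14 mm thick, total height 62 mm, about 20 g; grasp the body's upper half from above. Origin: centre of its underside, z up along the bottle
- blue_dropper: small white dropper bottle with a blue cap, upright: body 22 mm in diameter and 36 mm high, above it the narrower cap, 14 mm thick, total height 62 mm, about 20 g; grasp the body's upper half from above. Origin: centre of its underside, z up along the bottle
- red_dish: round shallow red dish fixed to the worktop, 60 mm outside, 52 mm inside, floor 4 mm above the worktop, rim 9 mm above it. Origin: centre of its underside on the worktop, z up
- white_dish: round shallow white dish fixed to the worktop, 60 mm outside, 52 mm inside, floor 4 mm above the worktop, rim 9 mm above it. Origin: centre of its underside on the worktop, z up
- blue_dish: round shallow blue dish fixed to the worktop, 60 mm outside, 52 mm inside, floor 4 mm above the worktop, rim 9 mm above it. Origin: centre of its underside on the worktop, z up
- yellow_dish: square shallow yellow dish fixed to the worktop, the empty waiting place: 64 mm outside, 54 mm inside, floor 4 mm above the worktop, rim 9 mm above it. Origin: centre of its underside on the worktop, z up
- tape_roll: bystander: roll of beige tape lying flat, 66 mm across, 19 mm high. Origin: centre of its underside
- bench_timer: bystander: white bench timer with a red dial knob, 62x62x46 mm. Origin: centre of its underside
- diluent_bottle: bystander: clear reagent bottle with a black cap, 48 mm in diameter, 132 mm high. Origin: centre of its underside
Things that resemble listed ones, but are neither listed nor needed, are in the scene too. Leave any purple look-alike of the white_dropper alone.

How it is judged (in metres and radians):
On the way:
1. one dropper bottle stands in the yellow dish, let go (((horizontal distance between red_dropper and yellow_dish below 0.024 m and z of red_dropper in the frame of yellow_dish between 0.001 and 0.007 m and angle between red_dropper's own z axis and vertical below 0.12 rad and contact force between red_dropper and the fingers below 0.05 N) or (horizontal distance between white_dropper and yellow_dish below 0.024 m and z of white_dropper in the frame of yellow_dish between 0.001 and 0.007 m and angle between white_dropper's own z axis and vertical below 0.12 rad and contact force between white_dropper and the fingers below 0.05 N) or (horizontal distance between blue_dropper and yellow_dish below 0.024 m and z of blue_dropper in the frame of yellow_dish between 0.001 and 0.007 m and angle between blue_dropper's own z axis and vertical below 0.12 rad and contact force between blue_dropper and the fingers below 0.05 N))), for 0.2 s.
At the end, for the whole second after the job is handed in: each dropper bottle stands upright (within 0.12 rad) and at rest on the floor of the round dish of its cap's colour, within 15.5 mm of the dish's centre (anywhere flat inside the rim) (horizontal distance between red_dropper and red_dish below 0.0155 m and z of red_dropper in the frame of red_dish between 0.001 and 0.007 m and angle between each of red_dropper, white_dropper, blue_dropper's own z axis and vertical below 0.12 rad and linear speed of each of red_dropper, white_dropper, blue_dropper below 0.02 m/s and horizontal distance between white_dropper and white_dish below 0.0155 m and z of white_dropper in the frame of white_dish between 0.001 and 0.007 m and horizontal distance between blue_dropper and blue_dish below 0.0155 m and z of blue_dropper in the frame of blue_dish between 0.001 and 0.007 m); the robot touches nothing.
It fails at once if a dropper bottle tips over (more than 0.6 rad) (angle between any of red_dropper, white_dropper, blue_dropper's own z axis and vertical above 0.6 rad).
It fails at once if the tape roll is moved more than 15 mm (distance of tape_roll from where it was at the start of the episode above 0.015 m).
It fails at once if the timer is moved more than 15 mm (distance of bench_timer from where it was at the start of the episode above 0.015 m).
It fails at once if the black-capped bottle is moved more than 15 mm (distance of diluent_bottle from where it was at the start of the episode above 0.015 m).
It also fails if it takes over 106 s, if anything falls off the work surface, if the arm or the gripper's body presses on something with over 40 N, if the wrist force passes 120 N, or if a joint passes its speed limit or range.

## Working session

There is one attempt and no reset: what is moved stays moved. The work goes in short steps, Python scripts to look and compute and a tool call to move; the robot and the scene stay as the last step left them, time stands still between calls to the robot, and variables do not carry over. Pictures are saved under pics/ and viewed, about 12 in all and at most 16, crops included, and the job is handed in when it is done.

Besides the shell and the picture viewer there is one more tool, called after "Call:" as name(argument=value, ...) on one line, values as JSON. step_arm: Moves the arm, as the interface text tells. Its arguments: {"type":"object","properties":{"plan":{"type":"string"},"grip_force":{"type":"number"}},"required":["plan"]}

```bash
mkdir -p pics; ls; cat > h.py <<'E'
import numpy as np, cv2
from rig import readout, cams, workorder, spotter, ctrl
def cap(n,save=None):
    im,d=cams.capture(n)
    if save: cv2.imwrite('pics/'+save,im[:,:,::-1])
    return im,d
def world(n,d,ci=None):
    ci=ci or cams.camera_info(n); f=240/np.tan(np.radians(ci['vfov'])/2)
    v,u=np.mgrid[0:480,0:640]
    p=np.stack([(u-ci['cx'])/f*d,(v-ci['cy'])/f*d,d],-1)
    R=cv2.Rodrigues(np.array(ci['rvec'],float))[0]
    return (p-np.array(ci['tvec']).ravel())@R
E
python3 - <<'E'
from h import *
a,d=cap('top','top1.png'); np.save('d_top',d); W=world('top',d)
for t in ['red_dropper','white_dropper','blue_dropper','red_dish','white_dish','blue_dish','yellow_dish','tape_roll','bench_timer','diluent_bottle']:
    for r in spotter.regions_of('top',t)[:5]:
        m=r['pixels']&(d>0); q=W[m]
        print(t,round(r['conf'],2),np.round(r['extent']),np.round(np.median(q,0)),np.round((np.percentile(q,2,0)+np.percentile(q,98,0))/2), q[:,2].max().round(), m.sum())
cap('side','side1.png')
s=readout.sense(); print(s['eef_pos'],s['ee_rot'],s['time_s'])
print({n:cams.camera_info(n) for n in ['top','side','wrist']})
E
```

```text
pics
red_dropper 0.52 [305. 280.   8.  13.] [479. 157.  48.] [479. 158.  48.] 68.0 64
white_dropper 0.56 [266. 204.   9.  10.] [665. 259.  46.] [667. 260.  44.] 65.0 60
white_dropper 0.39 [305. 194.  10.  10.] [693. 159.  38.] [696. 159.  37.] 64.0 76
blue_dropper 0.6 [430. 296.  13.   8.] [ 440. -139.   43.] [ 439. -141.   39.] 70.0 86
red_dish 0.92 [426. 299.  28.  24.] [ 441. -138.    5.] [ 441. -141.    6.] 40.0 386
white_dish 0.94 [305. 281.  23.  22.] [475. 161.   5.] [476. 160.   5.] 14.0 359
white_dish 0.49 [295. 229.  13.  11.] [611. 179.  44.] [613. 180.  37.] 70.0 72
blue_dish 0.89 [295. 227.  24.  27.] [613. 182.   5.] [614. 182.   6.] 44.0 373
yellow_dish 0.78 [413. 227.  36.  29.] [ 610. -109.    5.] [ 610. -109.    5.] 16.0 738
tape_roll 0.58 [352. 248.  25.  30.] [553.  42.  18.] [554.  41.  10.] 25.0 443
tape_roll 0.2 [429. 299.  13.   3.] [ 440. -139.   45.] [ 439. -141.   45.] 70.0 73
bench_timer 0.84 [209. 273.  33.  26.] [496. 395.  30.] [496. 398.  22.] 50.0 635
diluent_bottle 0.7 [339. 176.  24.  24.] [724.  77.  95.] [731.  76.  79.] 138.0 394
diluent_bottle 0.2 [295. 227.   8.  11.] [611. 179.  45.] [613. 180.  40.] 70.0 70
[ 147.50273246 -503.85795816  192.87339091] [-1.42750292e-05  9.89879769e-01  1.41908573e-01  4.89831154e-06] 0.6
{'top': {'vfov': 46.66585803939108, 'cx': 317.37154325083344, 'cy': 239.15342725858636, 'rvec': array([ 2.1749283 , -2.17220097,  0.07292405]), 'tvec': array([ 127.44429792,  579.96715059, 1343.80368187])}, 'side': {'vfov': 57.4121905396563, 'cx': 324.21175159394517, 'cy': 239.15309627302005, 'rvec': array([ 0.64433026, -2.47008662,  1.36340128]), 'tvec': array([584.33951294, 127.11837929, 711.26136419])}, 'wrist': {'vfov': 59.59778337431698, 'cx': 323.0681498737381, 'cy': 241.90305070051326, 'rvec': array([-2.32236662,  1.73940606,  0.25203578]), 'tvec': array([-526.1023319 ,  -36.29013605,  377.44863972])}}
```

```bash
python3 - <<'E'
import cv2
a=cv2.imread('pics/top1.png'); cv2.imwrite('pics/top1c.png',cv2.resize(a[150:340,190:470],None,fx=2.8,fy=2.8,interpolation=cv2.INTER_CUBIC))
E
```

```text
(no output)
```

View pics/top1c.png

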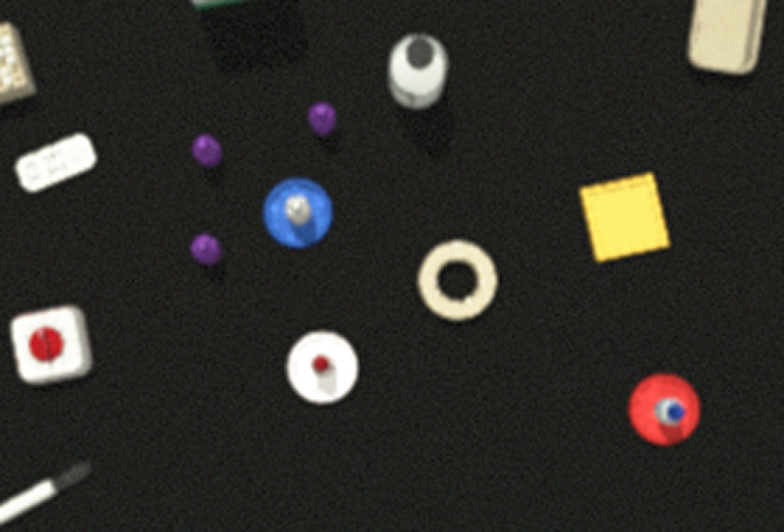

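View pics/side1.png

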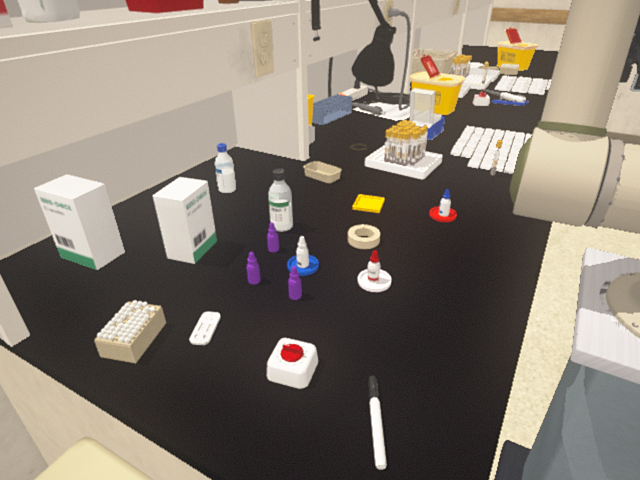

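Cap colours and locations:
- Red cap: pixel (305,280), standing in the white dish.
- White cap: (296,225), standing in the blue dish.
- Blue cap: (430,296), standing in the red dish.

Things that could be confused with them: purple look-alikes at (264,204), (305,192) and (264,239), the timer's red knob at (206,273), and a large blue-capped bottle at side view (225,170).

Plan: blue→yellow, red→red dish, white→white dish, blue→blue dish. I'll start above blue.

Call:
step_arm(plan="4 -2.8 0 0 60; 8 -5.5 0 0 60; 13 -9 0 0 60; 18 -12.5 0 0 60; 23 -16 0 0 60; 28 -19.5 0 0 60; 33 -23 0 0 60; 38.4 -26.7 0 0 60; 38.4 -26.7 0 0 60; 38.4 -26.7 0 0 60")

```text
time_s: 1.6
eef_pos: [442.6, -136.7, 193.0]
ee_rot: [-0.0, 0.99, 0.144, 0.0]
force: [0.2, -0.6, -0.7]
grip_width: 0.6
```

```bash
cat >> h.py <<'E'
from scipy.spatial.transform import Rotation as Ro
def tool(xyz):
    s=readout.sense(); q=s['ee_rot']; R=Ro.from_quat([q[1],q[2],q[3],q[0]])
    return np.round(R.inv().apply(np.array(xyz)-s['eef_pos'])/10,2)
def body(n,xy,r=16,save=None):
    ci=cams.camera_info(n); im,d=cap(n,save); W=world(n,d,ci)
    m=(d>0)&(np.hypot(W[...,0]-xy[0],W[...,1]-xy[1])<r)
    b=W[m&(W[...,2]>15)&(W[...,2]<75)]; c=b[b[:,2]>46]
    print(n,'all',np.round((np.percentile(b,3,0)+np.percentile(b,97,0))/2,1),'cap',np.round(np.median(c,0),1),len(c),'top',b[:,2].max() if len(b) else None)
    return W,d,im
def dish(n,t):
    ci=cams.camera_info(n); im,d=cap(n); W=world(n,d,ci)
    for r in spotter.regions_of(n,t)[:2]:
        p=W[r['pixels']&(d>0)]; p=p[p[:,2]<14]
        if len(p): print(t,round(r['conf'],2),np.round((np.percentile(p,1,0)+np.percentile(p,99,0))/2,1),np.round(np.percentile(p,99,0)-np.percentile(p,1,0)))
E
python3 - <<'E'
from h import *
s=readout.sense(); print(s['eef_pos'],s['time_s'],s['joints'],s['grip_width'])
body('wrist',(440,-140),22,'w1.png'); body('top',(440,-140),22)
dish('wrist','red_dish');dish('top','red_dish');dish('top','yellow_dish')
dish('top','white_dish');dish('top','blue_dish')
print(tool((440,-140,13)),ctrl.hold_point_z)
E
```

```text
[ 442.62533853 -136.65278175  193.01447727] 1.6 [-5.53612504e-01  1.75808881e-01  1.67333835e+00  6.20525424e-04
  1.29207768e+00  7.28904213e-01] 0.6004350034827322
wrist all [ 443.3 -143.4   41.7] cap [ 442.9 -143.3   54.6] 310 top 65.30490508342318
top all [ 441.9 -140.3   38. ] cap [ 444.2 -140.    52. ] 13 top 59.04479936024917
red_dish 0.75 [ 442.4 -142.5    4.5] [56. 56.  8.]
yellow_dish 0.93 [ 610.4 -108.5    5.6] [67. 65. 14.]
white_dish 0.77 [476.2 157.8   5.2] [57. 57. 16.]
blue_dish 0.85 [613.9 181.7   5.1] [55. 55. 15.]
blue_dish 0.32 [477.3 158.9   5. ] [54. 55. 15.]
[-0.07 -0.04 17.99] 18.700000000000003
```

View pics/w1.png

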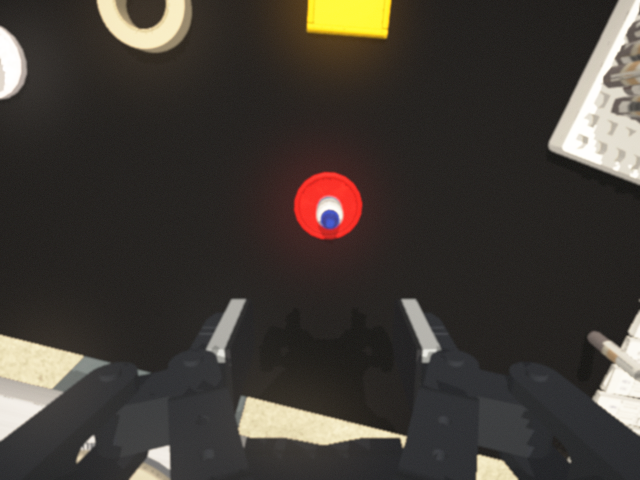

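The wrist view shows the blue-capped bottle at pixel (329,217) in the red dish, near (443,-142). I'll descend and grip it.

Call:
step_arm(plan="0.1 0.2 4 0 60; 0.1 0.2 8 0 60; 0.1 0.2 11 0 60; 0.1 0.2 14 0 60; 0.1 0.2 16 0 60; 0.1 0.2 17.9 0 60; 0.1 0.2 17.9 0 60; 0.1 0.2 17.9 0 0; 0.1 0.2 17.9 0 0; 0.1 0.2 17.9 0 0", grip_force=20)

```text
time_s: 3.2
eef_pos: [443.2, -141.8, 15.0]
ee_rot: [0.001, 0.99, 0.142, 0.001]
force: [0.7, -0.3, 3.3]
grip_width: 0.154
```

Call:
step_arm(plan="0 0 0 0 0; 0 0 0 0 0; 0 0 0 0 0; 0 0 -1 0 0; 0 0 -2.5 0 0; 0 0 -5 0 0; 0 0 -7 0 0; 0 0 -7 0 0; 0 0 -7 0 0")

```text
time_s: 4.1
eef_pos: [442.4, -141.3, 84.0]
ee_rot: [0.0, 0.99, 0.142, 0.0]
force: [-0.4, -0.8, 0.6]
grip_width: 0.155
```

```bash
python3 - <<'E'
from h import *
cap('wrist','w2.png')
print(readout.sense()['eef_pos'],tool((610.4,-108.7,14)))
E
```

```text
[ 442.13490618 -141.11406367   83.42648606] [17.06  1.62  6.93]
```

View pics/w2.png

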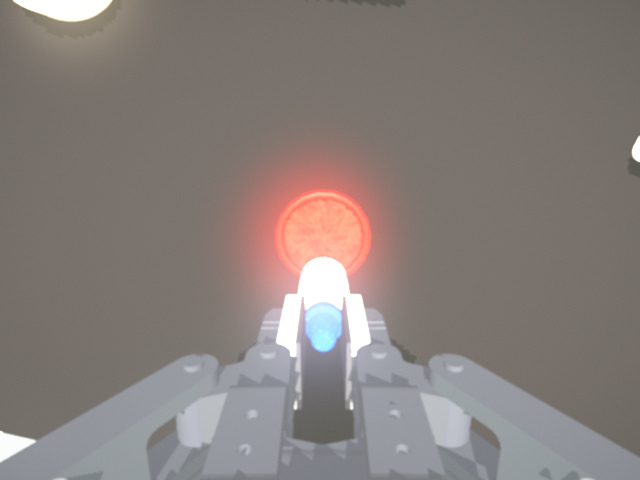

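Blue is lifted, but the grip width reading (0.154) is smaller than I expected. I'll check the hold before moving on.

```bash
python3 - <<'E'
from h import *
ci=cams.camera_info('wrist'); im,d=cap('wrist'); W=world('wrist',d,ci)
for v in range(250,356,8):
    print(v,[tuple(np.round(W[v,u]).astype(int)) for u in (290,302,324,346,357)])
im,d=cap('side'); 
ci=cams.camera_info('side'); f=240/np.tan(np.radians(ci['vfov'])/2)
R=cv2.Rodrigues(ci['rvec'])[0]; p=R@np.array([442,-141,110])+ci['tvec']; u=int(p[0]/p[2]*f+ci['cx']);v=int(p[1]/p[2]*f+ci['cy']);print(u,v)
cv2.imwrite('pics/s2.png',cv2.resize(im[max(v-60,0):v+60,max(u-80,0):u+80,::-1],None,fx=4,fy=4))
E
```

```text
250 [(np.int64(427), np.int64(-124), np.int64(3)), (np.int64(429), np.int64(-132), np.int64(2)), (np.int64(433), np.int64(-146), np.int64(3)), (np.int64(437), np.int64(-159), np.int64(3)), (np.int64(439), np.int64(-166), np.int64(2))]
258 [(np.int64(422), np.int64(-126), np.int64(5)), (np.int64(423), np.int64(-133), np.int64(1)), (np.int64(450), np.int64(-140), np.int64(72)), (np.int64(431), np.int64(-161), np.int64(1)), (np.int64(435), np.int64(-167), np.int64(7))]
266 [(np.int64(417), np.int64(-127), np.int64(6)), (np.int64(419), np.int64(-135), np.int64(3)), (np.int64(451), np.int64(-140), np.int64(85)), (np.int64(427), np.int64(-162), np.int64(3)), (np.int64(430), np.int64(-169), np.int64(7))]
274 [(np.int64(409), np.int64(-129), np.int64(-2)), (np.int64(441), np.int64(-132), np.int64(77)), (np.int64(451), np.int64(-140), np.int64(95)), (np.int64(423), np.int64(-164), np.int64(7)), (np.int64(421), np.int64(-172), np.int64(-2))]
282 [(np.int64(403), np.int64(-130), np.int64(-2)), (np.int64(443), np.int64(-133), np.int64(90)), (np.int64(450), np.int64(-140), np.int64(103)), (np.int
[... 1595 characters left out ...]
nt64(155)), (np.int64(448), np.int64(-134), np.int64(148)), (np.int64(441), np.int64(-143), np.int64(132)), (np.int64(455), np.int64(-146), np.int64(153)), (np.int64(457), np.int64(-148), np.int64(155))]
346 [(np.int64(449), np.int64(-131), np.int64(156)), (np.int64(446), np.int64(-135), np.int64(149)), (np.int64(439), np.int64(-144), np.int64(133)), (np.int64(453), np.int64(-146), np.int64(154)), (np.int64(455), np.int64(-149), np.int64(157))]
354 [(np.int64(453), np.int64(-130), np.int64(166)), (np.int64(444), np.int64(-135), np.int64(150)), (np.int64(357), np.int64(-168), np.int64(-2)), (np.int64(451), np.int64(-147), np.int64(155)), (np.int64(457), np.int64(-147), np.int64(165))]
448 171
```

View pics/s2.png

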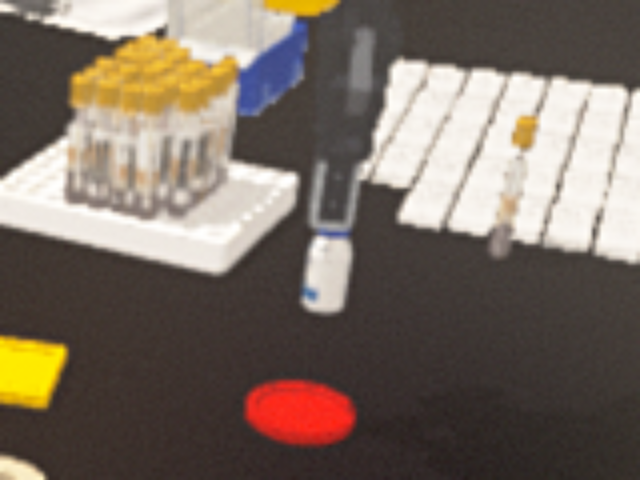

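The depth shows the bottle upright with its base at z≈72, and the pads holding the cap. The fingertips end about 27 mm higher than the TCP reading says. The hold is straight and steady, so I'll carry it to the yellow dish.

Call:
step_arm(plan="3 0.3 0 0 0; 6 0.6 0 0 0; 9 0.9 0 0 0; 12 1.1 0 0 0; 15 1.4 0 0 0; 17.1 1.65 0 0 0; 17.1 1.65 2 0 0; 17.1 1.65 4 0 0; 17.1 1.65 5.5 0 0; 17.1 1.65 6.5 0 0")

```text
time_s: 5.25
eef_pos: [610.6, -109.0, 17.0]
ee_rot: [-0.001, 0.99, 0.142, -0.001]
force: [-0.4, -0.6, -0.2]
grip_width: 0.153
```

```bash
python3 - <<'E'
from h import *
im,d=cap('side'); print(readout.sense()['eef_pos'])
ci=cams.camera_info('wrist'); a,d=cap('wrist'); W=world('wrist',d,ci)
m=(np.hypot(W[...,0]-610,W[...,1]+109)<16)&(d>0)&(W[...,2]>-5)&(W[...,2]<45)
print(np.round(np.percentile(W[m&(W[...,2]>10)],[2,98],axis=0),1))
ci=cams.camera_info('side'); f=240/np.tan(np.radians(ci['vfov'])/2)
R=cv2.Rodrigues(ci['rvec'])[0]; p=R@np.array([610,-109,40])+ci['tvec']; u=int(p[0]/p[2]*f+ci['cx']);v=int(p[1]/p[2]*f+ci['cy'])
x=cv2.resize(im[v-40:v+40,u-50:u+50,::-1],None,fx=4,fy=4)
cv2.imwrite('pics/s3.png',np.hstack([x,cv2.resize(a[240:400,230:420,::-1],None,fx=2,fy=2)]))
E
```

```text
[ 610.20255285 -108.89005133   16.24509417]
[[ 610.1 -118.9   11. ]
 [ 619.2 -100.3   43. ]]
```

View pics/s3.png

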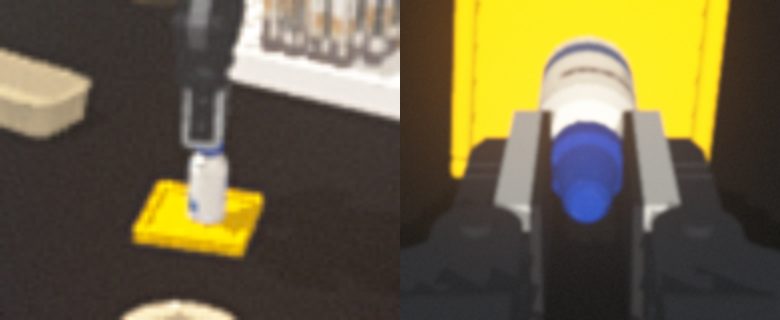

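Blue sits over the yellow dish, upright and about 2 mm up. I'll set it down and release.

Call:
step_arm(plan="0 0 0.1 0 0; 0 0 0.2 0 0; 0 0 0.25 0 0; 0 0 0.25 0 0; 0 0 0.25 0 25; 0 0 0.25 0 40; 0 0 0.25 0 50; 0 0 0.25 0 50; 0 0 -1 0 50; 0 0 -3 0 50")

```text
time_s: 6.35
eef_pos: [610.7, -108.9, 49.0]
ee_rot: [-0.0, 0.99, 0.142, -0.001]
force: [0.2, -0.6, 1.2]
grip_width: 0.499
```

Call:
step_arm(plan="0 0 -4 0 50; 0 0 -8 0 50; 0 0 -12 0 50; 0 0 -12 0 50; 0 0 -12 0 50")

```text
time_s: 6.85
eef_pos: [611.5, -109.2, 170.1]
ee_rot: [0.0, 0.99, 0.142, 0.001]
force: [-0.4, -0.3, -0.3]
grip_width: 0.502
```

```bash
python3 - <<'E'
from h import *
body('wrist',(610,-109),22); body('top',(610,-109),22); body('top',(476,159),20)
print(readout.sense()['eef_pos'],tool((476,158.5,165)))
E
```

```text
wrist all [ 612.  -111.1   42.4] cap [ 611.5 -110.6   55.5] 368 top 66.7149791129499Traceback (most recent call last):
  File "<stdin>", line 2, in <module>
  File "h.py", line 21, in body
    print(n,'all',np.round((np.percentile(b,3,0)+np.percentile(b,97,0))/2,1),'cap',np.round(np.median(c,0),1),len(c),'top',b[:,2].max() if len(b) else None)
                            ~~~~~~~~~~~~~^^^^^^^
    return _quantile_unchecked(
        a, q, axis, out, overwrite_input, method, keepdims, weights)
    return _ureduce(a,
                    func=_quantile_ureduce_func,
    ...<5 lines>...
                    overwrite_input=overwrite_input,
                    method=method)
    r = func(a, **kwargs)
    result = _quantile(arr,
                       quantiles=q,
    ...<2 lines>...
                       out=out,
                       weights=wgt)
    slices_having_nans = np.isnan(arr[-1, ...])
                                  ~~~^^^^^^^^^
IndexError: index -1 is out of bounds for axis 0 with size 0
```

Blue stands in the yellow dish, cap centre (611.5,-110.6) and top at z≈66. Next I'll go above red at about (477,158).

Call:
step_arm(plan="-0.8 -4.2 0 0 50; -1.6 -8.4 0 0 50; -2.4 -12.6 0 0 50; -3.2 -16.8 0 0 50; -4 -21 0 0 50; -4.8 -25.2 0 0 50; -5.4 -29.4 0 0 50; -5.4 -29.4 0 0 50; -5.4 -29.4 0 0 50; -5.4 -29.4 0 0 50")

```text
time_s: 7.95
eef_pos: [477.0, 157.1, 168.3]
ee_rot: [0.0, 0.99, 0.142, -0.001]
force: [0.1, -0.5, -0.2]
grip_width: 0.497
```

```bash
python3 - <<'E'
from h import *
body('wrist',(477,158),22,'w4.png'); dish('wrist','white_dish')
s=readout.sense();print(s['eef_pos'],s['joints'],tool((477,158,14)))
E
```

```text
wrist all [483.6 158.8  41.8] cap [483.3 158.9  54.7] 362 top 65.52579781176468
white_dish 0.85 [478.7 158.7   4.5] [56. 55.  8.]
[477.15786995 156.9621115  168.57968561] [ 8.41702980e-02  2.84102247e-01  1.60194931e+00 -3.10954903e-05
  1.25613715e+00  1.37172741e+00] [ 0.02 -0.1  15.46]
```

View pics/w4.png

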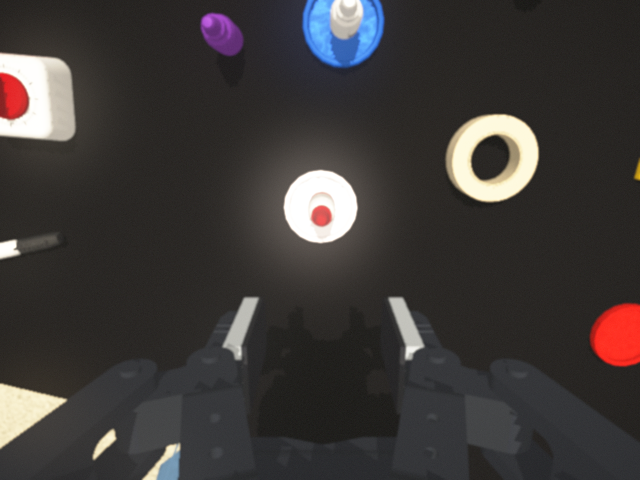

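Red is at pixel (321,215) in the white dish. I'll grasp it the same way.

Call:
step_arm(plan="0.5 0 3 0 50; 0.5 0 6 0 50; 0.5 0 9 0 50; 0.5 0 12 0 50; 0.5 0 14 0 50; 0.5 0 15.5 0 50; 0.5 0 15.5 0 50; 0.5 0 15.5 0 0; 0.5 0 15.5 0 0; 0.5 0 15.5 0 0")

```text
time_s: 9.1
eef_pos: [482.3, 159.2, 14.8]
ee_rot: [0.0, 0.99, 0.142, 0.001]
force: [1.2, -0.1, 1.5]
grip_width: 0.153
```

Call:
step_arm(plan="0 0 0 0 0; 0 0 0 0 0; 0 0 0 0 0; 0 0 -1 0 0; 0 0 -2.5 0 0; 0 0 -5 0 0; 0 0 -8 0 0; 0 0 -8 0 0; 0 0 -8 0 0")

```text
time_s: 10.0
eef_pos: [481.6, 159.3, 94.3]
ee_rot: [-0.0, 0.99, 0.142, 0.0]
force: [0.7, -0.0, -0.6]
grip_width: 0.154
```

```bash
cat >> h.py <<'E'
def held():
    ci=cams.camera_info('wrist'); im,d=cap('wrist'); W=world('wrist',d,ci); s=readout.sense(); p=s['eef_pos']
    m=(d>0)&(np.hypot(W[...,0]-p[0],W[...,1]-p[1])<20)&(np.abs(W[...,2]-p[2]-5)<18)
    q=Ro.from_quat([*s['ee_rot'][1:],s['ee_rot'][0]]).inv().apply(W[m]-p)
    print('tcp',p,'body in tool',np.round(np.percentile(q,[2,50,98],axis=0),1).tolist(),m.sum())
E
python3 - <<'E'
from h import *
held(); print(tool((442,-142,90)))
E
```

```text
tcp [481.1632807  159.20723251  93.54244379] body in tool [[2.8, -9.1, -22.7], [8.8, 0.8, -10.5], [10.4, 11.0, 8.9]] 1274
[-12.22  27.81   0.36]
```

Call:
step_arm(plan="-1.8 4 0 0 0; -3.6 8 0 0 0; -5.4 12 0 0 0; -7.2 16 0 0 0; -9 20 0 0 0; -10.8 24 0 0 0; -12.2 27.8 0 0 0; -12.2 27.8 0 0 0; -12.2 27.8 3 0 0; -12.2 27.8 5 0 0")

```text
time_s: 11.05
eef_pos: [441.7, -141.0, 42.0]
ee_rot: [-0.001, 0.99, 0.142, -0.001]
force: [0.0, 0.1, -0.1]
grip_width: 0.153
```

```bash
python3 - <<'E'
from h import *
held(); dish('wrist','red_dish'); print(tool((442,-142,13.6)))
E
```

```text
tcp [ 440.25495561 -139.94807713   39.41938676] body in tool [[3.2, -7.9, -22.9], [9.5, 2.1, -10.5], [11.0, 12.3, 7.5]] 1152
red_dish 0.79 [ 445.1 -142.3    4.5] [52. 56.  7.]
[-0.01  0.13  2.93]
```

Call:
step_arm(plan="0.2 0.1 1 0 0; 0.2 0.1 2 0 0; 0.2 0.1 2.5 0 0; 0.2 0.1 2.8 0 0; 0.2 0.1 2.9 0 0; 0.2 0.1 2.9 0 0")

```text
time_s: 11.8
eef_pos: [445.0, -142.3, 15.0]
ee_rot: [0.0, 0.99, 0.142, 0.0]
force: [0.8, 0.9, -1.1]
grip_width: 0.154
```

Call:
step_arm(plan="0 0 0 0 0; 0 0 0 0 0")

```text
time_s: 12.0
eef_pos: [445.0, -142.3, 15.1]
ee_rot: [0.0, 0.99, 0.142, 0.0]
force: [0.1, -0.8, -0.3]
grip_width: 0.149
```

Call:
step_arm(plan="-0.1 0 0.1 0 0; -0.1 0 0.1 0 0; -0.1 0 0.1 0 25; -0.1 0 0.1 0 40; -0.1 0 0.1 0 50; -0.1 0 0.1 0 50; -0.1 0 -1 0 50; -0.1 0 -4 0 50; -0.1 0 -8 0 50; -0.1 0 -12 0 50")

```text
time_s: 13.0
eef_pos: [443.6, -142.3, 137.0]
ee_rot: [-0.0, 0.99, 0.142, -0.0]
force: [0.6, -0.1, -0.1]
grip_width: 0.5
```

Call:
step_arm(plan="0 0 -3 0 50; 0 0 -3 0 50; 0 0 -3 0 50")

```text
time_s: 13.3
eef_pos: [443.9, -142.5, 165.4]
ee_rot: [0.0, 0.99, 0.142, 0.0]
force: [-0.4, 0.1, -0.4]
grip_width: 0.505
```

```bash
python3 - <<'E'
from h import *
body('wrist',(443,-142),22,'w5.png'); dish('wrist','red_dish')
print(tool((611,178,165)))
E
```

```text
wrist all [ 446.4 -142.9   41.8] cap [ 445.9 -142.6   54.8] 375 top 65.71797304274007
red_dish 0.87 [ 442.4 -142.6    4.5] [56. 56.  8.]
[ 25.08 -26.02  -0.1 ]
```

View pics/w5.png

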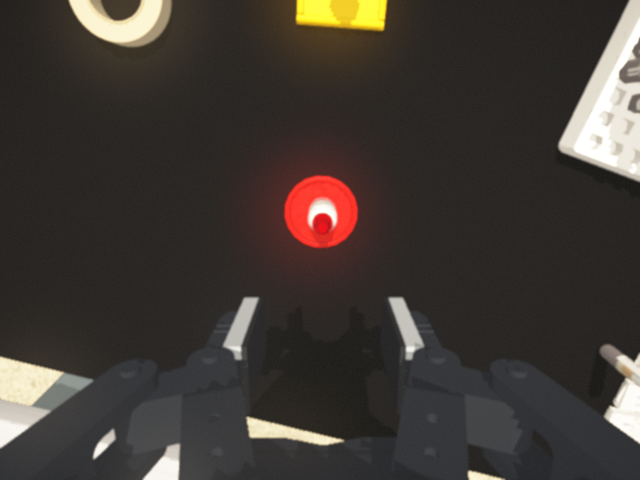

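Red stands in the red dish at pixel (322,215), about 3.5 mm off centre. Next is white. I'll hover at about (606,178) and stay high, since purple look-alikes stand nearby.

Call:
step_arm(plan="3 -3.2 -1 0 50; 6 -6.3 -1 0 50; 9 -9.4 -1 0 50; 12 -12.5 -1 0 50; 15 -15.6 -1 0 50; 18 -18.7 -1 0 50; 21 -21.8 -1 0 50; 24.8 -25.8 -1 0 50; 24.8 -25.8 -1 0 50; 24.8 -25.8 -1 0 50")

```text
time_s: 14.45
eef_pos: [609.0, 175.6, 173.2]
ee_rot: [0.0, 0.99, 0.143, -0.001]
force: [0.2, -0.5, -0.0]
grip_width: 0.502
```

```bash
python3 - <<'E'
from h import *
body('wrist',(613,180),24,'w6.png'); dish('wrist','blue_dish')
print(readout.sense()['eef_pos'],tool((613,180,14)))
E
```

```text
wrist all [619.  180.4  42. ] cap [618.6 180.6  54.5] 360 top 65.5102377228432
blue_dish 0.7 [615.5 180.7   3.3] [57. 56. 10.]
[609.08121957 173.56914033 174.68164357] [ 0.57 -0.51 16.07]
```

View pics/w6.png

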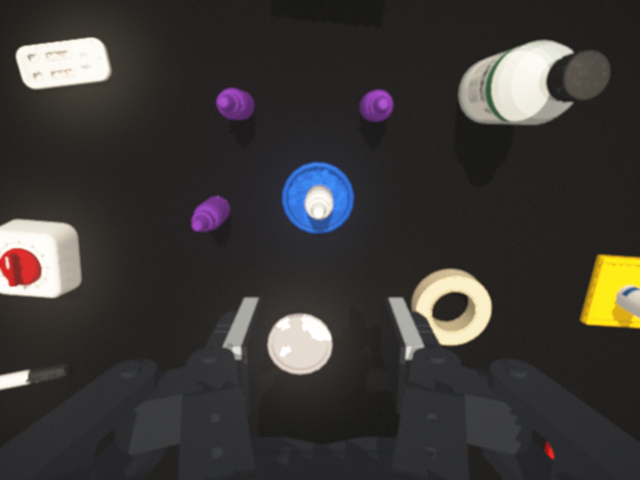

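The white cap at pixel (318,203) in the blue dish is the real one; the three purple ones are clear of the fingers.

Call:
step_arm(plan="1 -0.4 3 0 50; 1 -0.4 6 0 50; 1 -0.4 9 0 50; 1 -0.4 12 0 50; 1 -0.4 14 0 50; 1 -0.4 15.5 0 50; 1 -0.4 16 0 50; 1 -0.4 16 0 50; 1 -0.4 16 0 0; 1 -0.4 16 0 0")

```text
time_s: 15.6
eef_pos: [618.5, 181.4, 16.1]
ee_rot: [0.0, 0.99, 0.142, 0.001]
force: [0.6, -0.8, 0.3]
grip_width: 0.169
```

Call:
step_arm(plan="0 0 0 0 0; 0 0 0 0 0; 0 0 0 0 0; 0 0 0 0 0; 0 0 -1 0 0; 0 0 -2.5 0 0; 0 0 -5 0 0; 0 0 -8 0 0; 0 0 -8 0 0; 0 0 -8 0 0")

```text
time_s: 16.6
eef_pos: [618.1, 181.5, 95.9]
ee_rot: [0.0, 0.99, 0.142, 0.001]
force: [0.1, 0.1, -1.9]
grip_width: 0.154
```

```bash
python3 - <<'E'
from h import *
held();print(tool((478,159,90))); print(readout.sense()['eef_pos'])
E
```

```text
tcp [617.58659342 181.3891683   94.7944899 ] body in tool [[2.2, -8.8, -22.6], [8.0, 1.3, -10.0], [9.6, 11.2, 10.3]] 1323
[-14.03  -1.77   0.49]
[617.58659342 181.3891683   94.7944899 ]
```

Call:
step_arm(plan="-3 -0.4 0 0 0; -6 -0.8 0 0 0; -9 -1.1 0 0 0; -12 -1.5 0 0 0; -13.9 -1.7 0 0 0; -13.9 -1.7 0 0 0; -13.9 -1.7 3 0 0; -13.9 -1.7 6 0 0; -13.9 -1.7 6 0 0; -13.9 -1.7 6 0 0")

```text
time_s: 17.65
eef_pos: [480.2, 158.7, 35.1]
ee_rot: [-0.0, 0.99, 0.142, -0.0]
force: [-0.1, 0.3, 0.6]
grip_width: 0.16
```

```bash
python3 - <<'E'
from h import *
held(); dish('wrist','white_dish'); print(tool((478,159,15)))
E
```

```text
tcp [480.72482096 158.76728749  35.83280276] body in tool [[1.1, -8.9, -22.7], [6.8, 1.1, -10.7], [8.6, 10.9, 11.7]] 1493
white_dish 0.84 [482.1 158.7   4.5] [51. 56.  7.]
[-0.26 -0.1   2.12]
```

Call:
step_arm(plan="-0.1 0 1 0 0; -0.1 0 1.5 0 0; -0.1 0 1.9 0 0; -0.1 0 2 0 0; -0.1 0 2.1 0 0; -0.1 0 2.1 0 0; -0.1 0 2.1 0 0; -0.1 0 2.1 0 25; -0.1 0 2.1 0 40; -0.1 0 2.1 0 50")

```text
time_s: 18.8
eef_pos: [478.6, 158.4, 13.6]
ee_rot: [-0.0, 0.99, 0.142, -0.0]
force: [-0.8, 0.5, -0.5]
grip_width: 0.498
```

Call:
step_arm(plan="0 0 0 0 50; 0 0 -1 0 50; 0 0 -4 0 50; 0 0 -8 0 50; 0 0 -12 0 50; 0 0 -15.5 0 50; 0 0 -15.5 0 50; 0 0 -15.5 0 50")

```text
time_s: 19.6
eef_pos: [478.8, 158.4, 169.5]
ee_rot: [0.0, 0.99, 0.142, 0.001]
force: [-0.4, -0.4, 0.1]
grip_width: 0.501
```

```bash
python3 - <<'E'
from h import *
body('wrist',(478,159),24); dish('wrist','white_dish'); print(readout.sense()['eef_pos'],tool((611.5,-110,170)))
E
```

```text
wrist all [479.4 157.3  42. ] cap [479.  157.4  55.1] 359 top 65.60923028980476
white_dish 0.58 [478.9 158.5   4.3] [56. 56.  8.]
[478.15843575 158.32743888 167.86039565] [ 5.26 29.5  -0.24]
```

White stands centred in the white dish. Now I'll bring blue home from the yellow dish.

Call:
step_arm(plan="0.8 4.2 0 0 50; 1.5 8.4 0 0 50; 2.3 12.6 0 0 50; 3 16.8 0 0 50; 3.8 21 0 0 50; 4.5 25.2 0 0 50; 5.2 29.5 0 0 50; 5.2 29.5 0 0 50; 5.2 29.5 0 0 50; 5.2 29.5 0 0 50")

```text
time_s: 20.75
eef_pos: [611.1, -109.1, 168.3]
ee_rot: [-0.0, 0.99, 0.142, -0.001]
force: [0.4, 0.6, 0.2]
grip_width: 0.502
```

```bash
python3 - <<'E'
from h import *
body('wrist',(611,-110),24); print(readout.sense()['eef_pos'],tool((611.5,-110,14)))
E
```

```text
wrist all [ 611.9 -110.9   42.4] cap [ 611.5 -110.6   55.8] 366 top 66.71417820494776
[ 611.17822315 -108.91068441  168.64867596] [1.000e-02 1.200e-01 1.546e+01]
```

Call:
step_arm(plan="0 0.1 3 0 50; 0 0.1 6 0 50; 0 0.1 9 0 50; 0 0.1 12 0 50; 0 0.1 14 0 50; 0 0.1 15.4 0 50; 0 0.1 15.4 0 50; 0 0.1 15.4 0 50; 0 0.1 15.4 0 0; 0 0.1 15.4 0 0")

```text
time_s: 21.8
eef_pos: [612.4, -111.2, 16.0]
ee_rot: [0.0, 0.99, 0.142, 0.001]
force: [-0.4, 0.6, 0.2]
grip_width: 0.169
```

Call:
step_arm(plan="0 0 0 0 0; 0 0 0 0 0; 0 0 0 0 0; 0 0 0 0 0; 0 0 -1 0 0; 0 0 -3 0 0; 0 0 -6 0 0; 0 0 -10 0 0; 0 0 -10 0 0; 0 0 -10 0 0")

```text
time_s: 22.8
eef_pos: [612.0, -111.2, 115.7]
ee_rot: [0.0, 0.99, 0.142, 0.001]
force: [-0.1, 0.7, -0.3]
grip_width: 0.151
```

```bash
python3 - <<'E'
from h import *
held();print(tool((614.5,181,110))); print(readout.sense()['eef_pos'])
E
```

```text
tcp [ 611.41709777 -110.96033402  114.49117517] body in tool [[1.2, -9.3, -22.5], [7.1, 0.3, -9.7], [8.6, 10.6, 8.7]] 1231
[  8.5  -27.93   0.46]
[ 611.41709777 -110.96033402  114.49117517]
```

Call:
step_arm(plan="1.3 -4 0 0 0; 2.5 -8 0 0 0; 3.7 -12 0 0 0; 4.9 -16 0 0 0; 6.1 -20 0 0 0; 7.3 -24 0 0 0; 8.6 -27.9 0 0 0; 8.6 -27.9 0 0 0; 8.6 -27.9 4 0 0; 8.6 -27.9 8 0 0")

```text
time_s: 23.85
eef_pos: [615.8, 180.7, 33.4]
ee_rot: [0.0, 0.99, 0.142, 0.0]
force: [0.7, -0.1, -1.1]
grip_width: 0.148
```

Call:
step_arm(plan="0 0 0 0 0; 0 0 0 0 0; 0 0 0 0 0")

```text
time_s: 24.15
eef_pos: [617.2, 180.7, 37.1]
ee_rot: [0.0, 0.99, 0.142, 0.002]
force: [-0.1, -0.4, -0.2]
grip_width: 0.155
```

```bash
python3 - <<'E'
from h import *
held(); dish('wrist','blue_dish'); print(readout.sense()['eef_pos'],tool((614.5,181,15)))
E
```

```text
tcp [617.22514546 180.7486831   37.18356253] body in tool [[1.0, -9.6, -22.5], [6.5, 0.3, -9.4], [8.0, 10.2, 10.3]] 1316
blue_dish 0.94 [618.9 181.2   4.4] [52. 56.  7.]
[616.83146379 180.80751019  36.63386708] [-0.22 -0.08  2.16]
```

Call:
step_arm(plan="0 0 1 0 0; 0 0 1.5 0 0; 0 0 1.9 0 0; 0 0 2.1 0 0; 0 0 2.2 0 0; 0 0 2.2 0 0; 0 0 2.2 0 0; 0 0 2.2 0 25; 0 0 2.2 0 40; 0 0 2.2 0 50")

```text
time_s: 25.3
eef_pos: [615.7, 180.8, 12.4]
ee_rot: [0.0, 0.99, 0.142, -0.0]
force: [0.0, 0.1, 0.4]
grip_width: 0.499
```

Call:
step_arm(plan="0 0 0 0 50; 0 0 -1 0 50; 0 0 -4 0 50; 0 0 -8 0 50; 0 0 -12 0 50; 0 0 -16 0 50; 0 0 -18 0 50; 0 0 -18 0 50; 0 0 -18 0 50")

```text
time_s: 26.2
eef_pos: [615.7, 180.8, 192.5]
ee_rot: [0.0, 0.99, 0.142, -0.0]
force: [-0.6, -0.9, 0.1]
grip_width: 0.501
```

```bash
python3 - <<'E'
from h import *
body('wrist',(615,181),22,'w7.png'); dish('wrist','blue_dish')
body('wrist',(479,158),22)
cap('side','s7.png')
a,d=cap('top'); W=world('top',d)
for t in ['tape_roll','bench_timer','diluent_bottle']:
    for r in spotter.regions_of('top',t)[:1]:
        print(t,round(r['conf'],2),np.round(r['extent']),np.round(np.median(W[r['pixels']&(d>0)],0)))
b=cv2.imread('pics/w7.png'); s=cv2.imread('pics/s7.png')[120:360,180:500]
cv2.imwrite('pics/fin.png',np.hstack([cv2.resize(s,(480,360)),cv2.resize(b,(320,240+120))]))
E
```

```text
wrist all [615.2 180.4  42. ] cap [614.9 180.6  54.1] 319 top 65.83660114132826
blue_dish 0.63 [615.9 181.    4.5] [56. 56.  8.]
wrist all [481.3 157.4  40.8] cap [480.3 157.4  54.5] 305 top 66.0820977574173
tape_roll 0.91 [353. 251.  25.  30.] [552.  40.  18.]
bench_timer 0.69 [207. 274.  30.  26.] [494. 394.  30.]
diluent_bottle 0.65 [339. 175.  22.  27.] [724.  77.  93.]
```

View pics/fin.png

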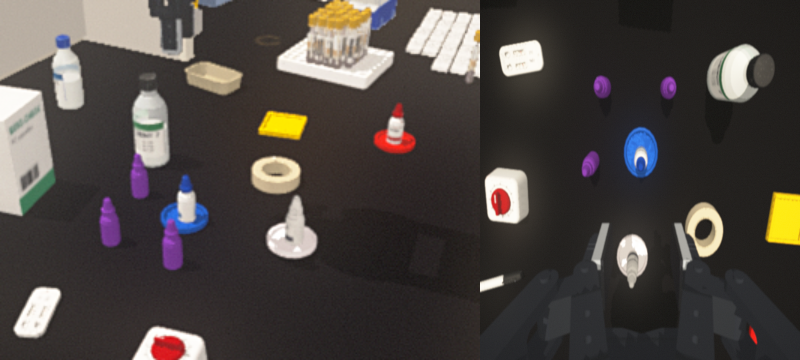

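All three bottles stand upright in their matching dishes, and the tape roll, timer and black-capped bottle read within about 2 mm of where they started. I'm handing the job in.

```bash
python3 -c "
from h import *
print(workorder.finish_job())"
```

```text
the job is handed in; nothing more can be done
None
```

All three dropper bottles now stand upright and released in the dish of their cap's colour, and the job was handed in at about 27 s on the robot's clock. I parked blue in the yellow dish first. Then red went to the red dish, white to the white dish, and blue home to the blue dish.

**Last checks:**

| Bottle | Distance from dish centre | Top height |
|---|---|---|
| red | about 3.5 mm | about 66 mm |
| white | about 1–2 mm | about 66 mm |
| blue | about 1 mm | about 66 mm |

- **Upright and flat:** a top height of about 66 mm is what a 62 mm bottle on the 4 mm dish floor should show. Red was measured just after its release. The final side view shows all three standing upright.
- **Bystanders:** the tape roll, timer and black-capped bottle each read within about 2 mm of their start position. I never went for the purple look-alikes; they are still standing around the blue dish.

**What disagreed:** at the height I gripped from, the pads closed on the caps and not on the upper body as advised. The fingertips seem to end about 27 mm higher than the TCP reading suggests. The first lift looked straight and steady, so I used the same grip for all three.

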